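# Open the tool chest's dial lock and hold up its shackle

## Robot

A 6-joint arm with a two-finger parallel gripper is mounted at the origin on the work surface; the furniture and walls round the work are solid. World frame = base frame: x ahead of the robot, y to its left, z up, the work surface at z = 0. Lengths are in m, angles in rad, forces in N, time in s.
With the tool pointing down it reaches from about 0.425 to 0.95 m from the base axis. Payload 3.5 kg.
Tool frame: the origin (TCP) lies at the very end of the fingers, on their centre line; the grasp point (between the pads) lies 19 mm behind it (ctrl.grip_point_offset is the distance from the TCP to the grasp point, in m); z points along the fingers, y is the line along which they close (so a half turn about z gives the same grasp; the last joint's range is limited). The gripper opens to 85 mm and grips with 20 to 120 N. Pads are 22 mm wide; open, the fingers measure 114 mm over their backs; the gripper's body (76 mm by 85 mm) begins 54 mm behind the grasp point. The pads swing forward as they close: fully open they stand 13 mm farther back than shut.
Start: joints at [-1.48, 0.286, 1.577, -0, 1.279, -0.15], TCP at [0.161, -0.656, 0.231] pointing down, gripper open.
Joint ranges: [-2.77, 2.77], [-0.9, 2.22], [0.21, 2.48], [-1.53, 4.67], [0.24, 2.81], [-2.84, 2.84]. Speed limits (rad/s): [2.79, 2.79, 3.14, 3.14, 3.14, 3.14].

## Interface

Orientations are given as a unit quaternion [x, y, z, w].
In Python, from plant import ctrl gives the robot as it stands. The module is installed in compiled form; this text tells all that it offers.
- The arm moves only by the shell command python3 -m pendant 'ROWS' [OPENING] [FORCE]. ROWS is JSON, a list of rows, each an object of numbers: "dx", "dy", "dz": the shift along the tool's x, y, z in cm; "twist": the turn about the tool's z in degrees. A call has 1 to 10 rows; each row is the pose to reach, as a shift and turn from the pose commanded when the call began, along the tool's axes at that moment; what a row does not reach only later rows make up. A row lasts 1/8 s, in which the tool goes at most 62.5 mm and 10.7 degrees, less where a joint would pass 70% of its speed; a pose out of reach is approached as far as the arm can. A call with a gripper value outside its range is refused whole. OPENING is the opening in per cent of the stroke, from 0 (shut) to 100 (fully open), set as the call begins (- or left out, the last holds). The fingers move at their own pace and stop on an object; FORCE is the grip in N (left out, the last holds). Time passes only in rows, so rows that repeat a pose let the fingers close. It gives the time, the measured TCP pose, the force, the opening and the grip force at its end, in the units of the state.
- ctrl.get_state(): the state, without advancing time (a new reading comes with each control period).
- ctrl.read_camera(name): name is "side" or "top" or "wrist"; returns a dict with "img" (480x640x3 uint8, red, green, blue), "depth" (480x640 float32, m along the optical axis (not along the pixel's ray), 0 where there is no reading), "camera_matrix" (3x3 intrinsics, pixels), "xyz" and "rotation" of the camera in the world; the wrist camera has in their place "tool_from_camera" (4x4, takes a point from camera to tool coordinates, whose origin is the TCP and whose axes are the flange's). Camera axes: x right, y up, looking along -z (the intrinsics and any distortion apply to the point x, -y, -z); pixel columns grow to the right and rows downward; lengths in m; the calibration is good to about 2 mm. A picture is of the moment at which its call begins: read the wrist's pose just before it.
- ctrl.sign_off(): hands the job in; it is judged then, once.
The state is a dict: "time": time; "qpos": joint angles; "dq": joint speeds; "joint_efforts": joint torques, N m; "eef_pos": TCP position; "tcp_rot": TCP orientation; "contact_force": force on the tool from outside, world axes, zero at the start; "wrist_torque": the same for the moment, N m; "opening": opening from 0.0 (shut) to 1.0 (fully open); "finger_force": force on a finger pad.
Only numpy, scipy, OpenCV 4.12 (cv2) and the standard library are available. Lean on these libraries where they do the work, as an engineer would, in place of code of your own. Each camera call takes 0.05 s, during which the arm holds its last target. There are 200 camera calls.

## Task

Open the dial lock on the blue tool chest: turn the dial clockwise (seen from above) until its white line points at the red dot, not past it, then back anticlockwise until the line points at the yellow dot, and leave it there. Then pull the steel shackle straight up out of the lock and raise it about ten centimetres, and finish with the gripper still holding it there, legs down above the lock, so that the lid is free to be opened. Do not shift the tape roll, sealant tube, coffee jar and glue bottle standing around.

Things in the scene. Friction and masses are not known exactly. Their poses are not given: they have to be found in the camera images.
- chest: dark blue steel tool chest, 150 x 300 mm, 107 mm high, fixed; a dark grey lock case (88 x 154 mm, top 95 mm above the bench) is bolted to its front. Origin: centre of the underside, on the bench; x points from the lock side to the back, z up. Dial axis at x -119, y -42 mm, shackle at x -119, y +33 mm. A 3 mm hasp strap from the lid lies on the case round the shackle legs
- dial_top (a point): centre of the top face of the dial, on its upright axis, 124 mm above the bench: round black knob 44 mm across, 24 mm high, on a skirt 54 mm across and 5 mm thick lying on the case. The white line on knob and skirt points along the point's negative x axis. If the red dot was passed by more than 0.15 rad, turn fully anticlockwise to the stop and start again
- dial (a joint): dial angle in rad, growing clockwise from above: 0 = white line at the yellow dot (away from the chest), 1.047 = at the red dot (60 degrees further clockwise); starts at -1.75 to -0.65; stops at -2.0 and 1.57; soft clicks every 0.524 (under 0.1 N m). It takes a hidden wheel along clockwise to red; turning back to yellow then frees the shackle. Both are good to 0.15 rad
- shackle_bow (a point): middle of the bow (top of the U) of the steel shackle, centre line of the bar, 136 mm above the bench when seated: U of 12 mm round bar, legs 38 mm apart along the point's y axis (parallel to the chest's y), bow radius 19 mm; legs end 86 mm below this point, 45 mm of them in the lock, a toe at the foot of the one by the dial. z points up. 0.2 kg. Locked, it rises at most 12 mm; unlocked, it lifts out freely
- tape_blk: black tape roll, 68 mm across, 18 mm high, lying on the lid; origin at its underside. Leave alone
- sealant_tube: white sealant tube, 106 mm long, 26 mm high, lying on the lid; origin at its underside. Leave alone
- coffee_jar: dark jar with yellow lid, 66 mm across, 106 mm high, standing on the bench beside the chest; origin at its underside. Leave alone
- glue_bottle: white squeeze bottle with cone nozzle, 37 mm across, 81 mm high, standing on the bench beside the chest; origin at its underside. Leave alone

How it is judged:
By the outcome, as a careful person would: the job done as asked, in the order asked, and still so for the second after the job is handed in, while the arm keeps its last pose, push and grip.
It also fails if it takes over 64 s, if anything falls off the work surface, if the arm or the gripper's body presses on something with over 40 N, if the wrist force passes 120 N, or if a joint passes its speed limit or range.

## Working session

There is one attempt and no reset: what is moved stays moved. The work goes in short steps, Python scripts to look and compute and a shell command to move; the robot and the scene stay as the last step left them, time stands still between calls to the robot, and variables do not carry over. Pictures are saved under pics/ and viewed, at most 10 in all, crops included, and the job is handed in when it is done.

```bash
mkdir -p pics; cat > h.py <<'E'
import numpy as np, cv2
from plant import ctrl
from scipy.spatial.transform import Rotation as R
def cam(name):
    s=ctrl.get_state(); c=ctrl.read_camera(name)
    if name=='wrist':
        T=np.eye(4);T[:3,:3]=R.from_quat(s['tcp_rot']).as_matrix();T[:3,3]=s['eef_pos']
        M=T@np.array(c['tool_from_camera']);c['Rm'],c['t']=M[:3,:3],M[:3,3]
    else:
        r=np.array(c['rotation']);c['Rm']=r if r.shape==(3,3) else R.from_quat(r).as_matrix();c['t']=np.array(c['xyz'])
    return c
def cloud(c):
    K=np.array(c['camera_matrix']);v,u=np.mgrid[:480,:640];d=c['depth']
    p=np.stack([(u-K[0,2])/K[0,0]*d,-(v-K[1,2])/K[1,1]*d,-d],-1)
    return p@c['Rm'].T+c['t']
def ray(c,u,v,z):
    K=np.array(c['camera_matrix']);d=c['Rm']@np.array([(u-K[0,2])/K[0,0],-(v-K[1,2])/K[1,1],-1])
    return c['t']+d*(z-c['t'][2])/d[2]
def save(c,n): cv2.imwrite('pics/'+n,c['img'][:,:,::-1])
E
python3 - <<'E'
from h import *
s=ctrl.get_state();print(s)
c1=cam('top');c2=cam('side')
cv2.imwrite('pics/a.png',cv2.resize(np.vstack([c1['img'],c2['img']])[:,:,::-1],(400,600),interpolation=cv2.INTER_AREA))
save(c1,'top0.png')
for c in(c1,c2):print(c['t'],c['Rm'].round(2).tolist(),c['camera_matrix'])
P=cloud(c1)
for (v,u) in [(240,320),(120,320),(360,320),(240,160),(240,480)]:print(u,v,P[v,u])
E
```

```text
{'time': 0.0, 'qpos': array([-1.47999877e+00,  2.87200979e-01,  1.57820548e+00,  1.31421881e-05,
        1.27860164e+00, -1.49998615e-01]), 'dq': array([ 0.0019553 ,  0.00020675,  0.00012812,  0.00074363, -0.00024265,
        0.00052896]), 'joint_efforts': array([-7.85744487e-04, -4.05983841e+01, -2.92622870e+01, -9.78756907e-05,
        5.98714192e-03, -8.72586952e-06]), 'eef_pos': array([ 0.16094257, -0.65484285,  0.22990822]), 'tcp_rot': array([ 9.92760405e-01,  1.20105449e-01,  4.20315279e-05, -1.20700728e-03]), 'contact_force': array([-0.01563725, -0.72417591, -0.28455978]), 'wrist_torque': array([ 0.03436827,  0.02292486, -0.06939452]), 'finger_force': 0.0, 'opening': 0.9971528932647724}
[3.74841678e-01 2.09256010e-04 1.01848103e+00] [[0.14, 0.97, -0.21], [-0.99, 0.14, -0.03], [0.01, 0.21, 0.98]] [[477.19158408   0.         325.92799979]
 [  0.         477.19158408 242.73811661]
 [  0.           0.           1.        ]]
[0.07022297 0.93537926 0.72885151] [[-0.88, 0.25, -0.42], [-0.48, -0.46, 0.75], [-0.01, 0.85, 0.52]] [[609.84874261   0.         309.94506855]
 [  0.         609.84874261 238.94609405]
 [  0.           0.           1.        ]]
320 240 [0.57459256 0.03592608 0.10748893]
320 120 [ 0.88395224  0.08263107 -0.00923929]
320 360 [0.34606114 0.00270687 0.00090463]
160 240 [0.5394378  0.36785174 0.04682399]
480 240 [ 0.64862105 -0.30602058  0.00195449]
```

View pics/top0.png

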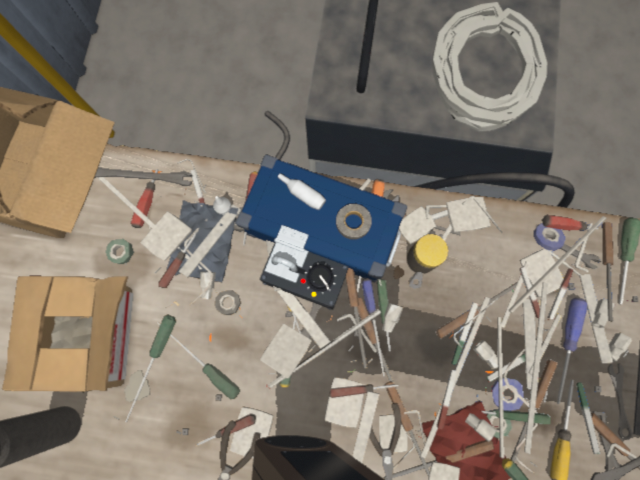

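The top view shows the lock at about (303,272): dial at (321,275), shackle near (286,262), red dot (303,281), yellow dot (313,294). I'll zoom in and measure these.

```bash
python3 - <<'E'
from h import *
c=cam('top');im=c['img'];P=cloud(c)
z=cv2.resize(im[225:315,250:370],(800,600),interpolation=cv2.INTER_CUBIC)
cv2.imwrite('pics/b.png',z[:,:,::-1])
h=cv2.cvtColor(im,cv2.COLOR_RGB2HSV).astype(int)
m=((h[:,:,0]>100)&(h[:,:,0]<125)&(h[:,:,1]>130)).astype(np.uint8)
n,l,st,ce=cv2.connectedComponentsWithStats(m)
i=1+np.argmax(st[1:,4]);print(st[i],ce[i])
q=P[l==i];q=q[abs(q[:,2]-.107)<.01];print('lid z',np.median(q[:,2]))
r=cv2.minAreaRect(q[:,:2].astype(np.float32)*1000);print('lid rect',r)
sub=np.zeros_like(m);sub[240:310,258:350]=1
for nm,mm in(('red',((h[:,:,0]<8)|(h[:,:,0]>172))&(h[:,:,1]>150)&(h[:,:,2]>90)),('yel',(h[:,:,0]>20)&(h[:,:,0]<35)&(h[:,:,1]>150)&(h[:,:,2]>90))):
    n,l,st,ce=cv2.connectedComponentsWithStats((mm&(sub>0)).astype(np.uint8))
    for k in range(1,n):print(nm,st[k],ce[k],ray(c,*ce[k],.0955))
E
```

```text
[ 243  160  159  117 8541] [320.89556258 216.78714436]
lid z 0.10838528604034309
lid rect ((626.1105346679688, 40.557098388671875), (300.8407897949219, 153.92828369140625), 77.4416732788086)
red [300 278   6   6  23] [302.65217391 280.56521739] [0.49235314 0.05790837 0.0955    ]
yel [311 292   6   5  26] [313.5 294. ] [0.46957242 0.03312104 0.0955    ]
```

View pics/b.png

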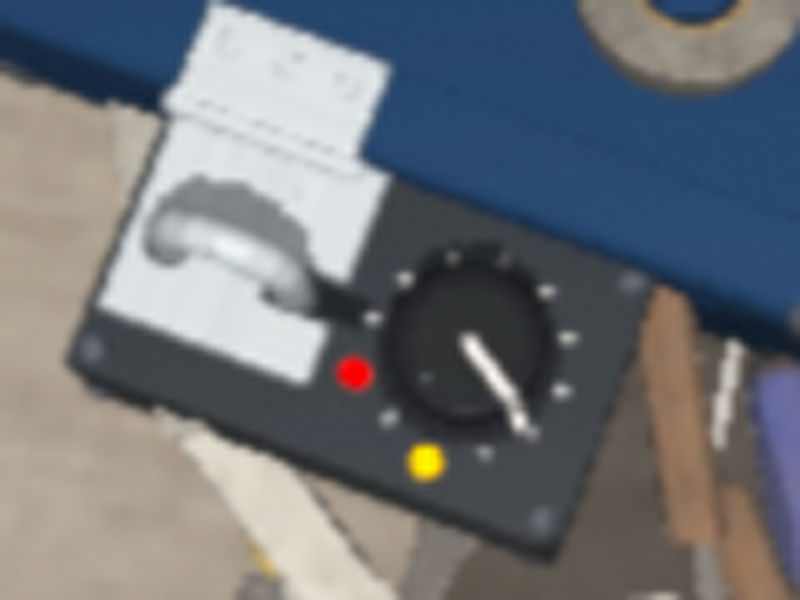

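The white line points from (468,340) to (530,432) in the crop, which is about -1.0 rad. Yellow is at (427,462) and red at (355,373). The chest yaw is about -12.6°, so the dial is near (0.501, 0.026) and the shackle near (0.517, 0.099). The two dots agree with this to 2 mm. Next I move above the lock.

```bash
python3 -m pendant '[{"dz":-5},{"dz":-7,"dx":4,"dy":-4,"twist":-10},{"dz":-7,"dx":8,"dy":-9,"twist":-20},{"dz":-7,"dx":12,"dy":-14,"twist":-30},{"dz":-7,"dx":16,"dy":-19,"twist":-40},{"dz":-7,"dx":20,"dy":-24,"twist":-50},{"dz":-7,"dx":24,"dy":-28,"twist":-60},{"dz":-7,"dx":28,"dy":-33,"twist":-70},{"dz":-7,"dx":32,"dy":-38,"twist":-80},{"dz":-7,"dx":36,"dy":-42,"twist":-90}]' 65 40
cat >> h.py <<'E'
def go(p,yaw_y):
    s=ctrl.get_state();M=R.from_quat(s['tcp_rot']).as_matrix()
    d=M.T@(np.array(p)-s['eef_pos'])*100
    y=np.degrees(np.arctan2(M[1,1],M[0,1]))
    tw=-(yaw_y-y);print('dx dy dz cm',d.round(2),'twist',round((tw+180)%360-180,1),'yaw',round(y,1),'q6',np.degrees(s['qpos'][5]).round(1),'tilt',M[:,2].round(4))
E
python3 -c "
from h import *
go([.46,.05,.32],80)
print(ctrl.read_camera('wrist')['tool_from_camera'])"
```

```text
dx dy dz cm [ 45.85 -61.35  -8.85] twist -156.2 yaw -76.2 q6 -8.6 tilt [-1.0e-04  1.9e-03 -1.0e+00]
[[ 2.18381333e-04  9.56487190e-01  2.91774242e-01  7.33189893e-02]
 [ 9.99999949e-01 -2.76248236e-04  1.57130310e-04 -1.59106797e-03]
 [ 2.30895248e-04  2.91774193e-01 -9.56487202e-01 -1.43223620e-01]
 [ 0.00000000e+00  0.00000000e+00  0.00000000e+00  1.00000000e+00]]$[0]: bad value
```

The call was refused, probably because each row needs all four keys.

```bash
python3 -m pendant '[{"dx":0,"dy":0,"dz":-5,"twist":0},{"dz":-7,"dx":4,"dy":-4,"twist":-10},{"dz":-7,"dx":8,"dy":-9,"twist":-20},{"dz":-7,"dx":12,"dy":-14,"twist":-30},{"dz":-7,"dx":16,"dy":-19,"twist":-40},{"dz":-7,"dx":20,"dy":-24,"twist":-50},{"dz":-7,"dx":24,"dy":-28,"twist":-60},{"dz":-7,"dx":28,"dy":-33,"twist":-70},{"dz":-7,"dx":32,"dy":-38,"twist":-80},{"dz":-7,"dx":36,"dy":-42,"twist":-90}]' 65 40
python3 -c "
from h import *
go([.46,.05,.32],80)"
```

```text
time: 1.45
eef_pos: [0.4108, -0.1597, 0.3015]
tcp_rot: [0.615, 0.789, 0.0, 0.001]
contact_force: [0.3, -0.7, 0.2]
opening: 0.652
finger_force: 0.0
dx dy dz cm [19.14  9.89 -1.86] twist -65.9 yaw 14.1 q6 -48.6 tilt [ 9.e-04 -6.e-04 -1.e+00]
```

```bash
python3 -m pendant '[{"dx":6,"dy":1.5,"dz":0,"twist":-10},{"dx":11,"dy":3,"dz":0,"twist":-20},{"dx":16,"dy":4.5,"dz":0,"twist":-30},{"dx":20,"dy":6,"dz":1,"twist":-40},{"dx":20,"dy":6,"dz":2,"twist":-50},{"dx":20,"dy":6,"dz":3,"twist":-60},{"dx":20,"dy":6,"dz":4,"twist":-66},{"dx":20,"dy":6,"dz":4,"twist":-66},{"dx":20,"dy":6,"dz":4,"twist":-66}]'
python3 - <<'E'
from h import *
go([.501,.026,.2],80)
c=cam('wrist');save(c,'w1.png');im=c['img']
h=cv2.cvtColor(im,cv2.COLOR_RGB2HSV).astype(int)
for nm,mm in(('red',((h[:,:,0]<8)|(h[:,:,0]>172))&(h[:,:,1]>170)&(h[:,:,2]>90)),('yel',(h[:,:,0]>20)&(h[:,:,0]<35)&(h[:,:,1]>170)&(h[:,:,2]>90))):
    n,l,st,ce=cv2.connectedComponentsWithStats(mm.astype(np.uint8))
    for k in range(1,n):
        if st[k,4]>30:print(nm,st[k],ce[k],ray(c,*ce[k],.0955))
P=cloud(c)
m=(P[...,2]>.120)&(P[...,2]<.127)&(np.hypot(P[...,0]-.501,P[...,1]-.026)<.035)
q=P[m][:,:2].astype(np.float32);print('dial top',len(q),cv2.minEnclosingCircle(q),q.mean(0),np.median(P[m][:,2]))
m=(P[...,2]>.112)&(P[...,2]<.15)&(np.hypot(P[...,0]-.517,P[...,1]-.099)<.04)
q=P[m];print('shackle',len(q),q.mean(0),q[:,2].max(),cv2.minAreaRect(q[:,:2].astype(np.float32)*1000))
# white line on the dial
w=((h[:,:,1]<60)&(h[:,:,2]>150)&(np.hypot(P[...,0]-.501,P[...,1]-.026)<.0215)&(P[...,2]>.117)).astype(np.uint8)
n,l,st,ce=cv2.connectedComponentsWithStats(w);i=1+np.argmax(st[1:,4]);print('line',st[i],ce[i])
v,u=np.nonzero(l==i);q=np.array([ray(c,a,b,.124) for a,b in zip(u,v)])
d=np.linalg.svd(q[:,:2]-q[:,:2].mean(0))[2][0];e=q[:,:2].mean(0)-np.array([.501,.026]);d=d*np.sign(d@e)
print('line yaw',np.degrees(np.arctan2(d[1],d[0])),'from',(q[:,:2]@d).min(),(q[:,:2]@d).max())
E
```

```text
time: 2.58
eef_pos: [0.4211, 0.0467, 0.2617]
tcp_rot: [0.09, 0.996, -0.0, 0.0]
contact_force: [0.1, 0.6, -0.3]
opening: 0.652
finger_force: 0.0
dx dy dz cm [-8.23 -0.61  6.17] twist -0.3 yaw 79.7 q6 -87.2 tilt [ 5.e-04 -0.e+00 -1.e+00]
red [335 287  10   9  66] [339.3030303  290.78787879] [0.4939817  0.05873855 0.0955    ]
yel [304 269  10  10  71] [308.95774648 273.16901408] [0.47124298 0.0338139  0.0955    ]
dial top 1740 ((0.5033825635910034, 0.027087580412626266), 0.022561175748705864) [0.50179416 0.02752252] 0.1250650078227918
shackle 268 [0.51302264 0.08161363 0.12641862] 0.13790628071950445 ((514.4891357421875, 81.20169067382812), (11.0294828414917, 10.477967262268066), 69.78144073486328)
line [285 304  23  19  69] [295.39130435 313.89855072]
line yaw -137.7657928024183 from -0.39092733785252504 -0.3671419927026086
```

View pics/w1.png

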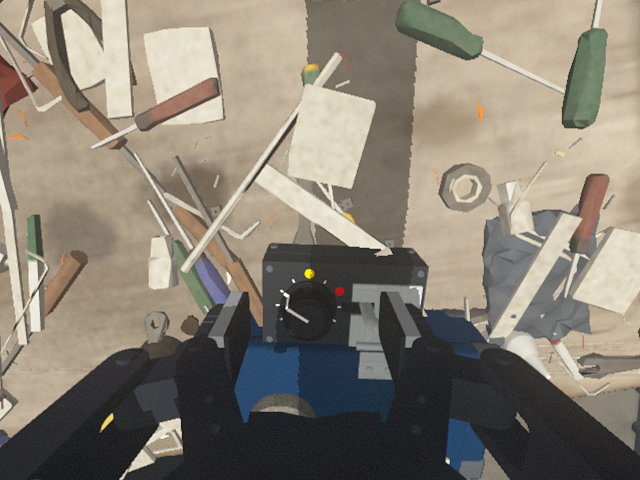

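The wrist view shows the dial between the fingers at (308,308), yellow dot (309,273), red dot (339,291). The line's yaw is -138°, so the dial is at about -0.96 rad and red is 115° clockwise. I use (0.502, 0.027) as the dial axis, which both cameras support, and go down over it.

```bash
python3 -m pendant '[{"dx":-4,"dy":-0.3,"dz":0,"twist":0},{"dx":-8.3,"dy":-0.5,"dz":2,"twist":0},{"dx":-8.3,"dy":-0.5,"dz":6,"twist":0},{"dx":-8.3,"dy":-0.5,"dz":10,"twist":0},{"dx":-8.3,"dy":-0.5,"dz":12,"twist":0},{"dx":-8.3,"dy":-0.5,"dz":13.5,"twist":0},{"dx":-8.3,"dy":-0.5,"dz":14.5,"twist":0},{"dx":-8.3,"dy":-0.5,"dz":15.2,"twist":0},{"dx":-8.3,"dy":-0.5,"dz":15.2,"twist":0}]'
python3 - <<'E'
from h import *
go([.502,.027,.107],80)
c=cam('wrist');save(c,'w2.png')
E
```

```text
time: 3.75
eef_pos: [0.5019, 0.0271, 0.1094]
tcp_rot: [0.089, 0.996, 0.0, 0.0]
contact_force: [-0.3, -0.1, -0.1]
opening: 0.647
finger_force: 0.0
dx dy dz cm [-0.01 -0.01  0.24] twist -0.2 yaw 79.8 q6 -88.3 tilt [ 1.e-04  0.e+00 -1.e+00]
```

View pics/w2.png

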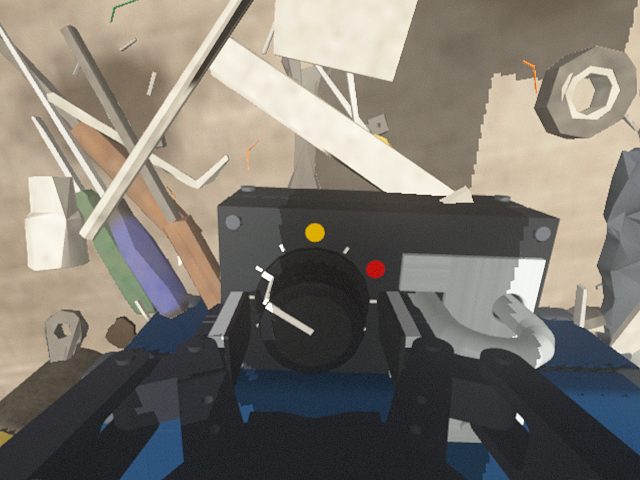

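The knob at (313,310) is centred between the pads, clear of the shackle, and the skirt mark is at (265,272). I close on it here.

```bash
python3 -m pendant '[{"dx":0,"dy":0,"dz":0.2,"twist":0},{"dx":0,"dy":0,"dz":0.2,"twist":0},{"dx":0,"dy":0,"dz":0.2,"twist":0},{"dx":0,"dy":0,"dz":0.2,"twist":0}]' 30 50; python3 -m pendant '[{"dx":0,"dy":0,"dz":0,"twist":6},{"dx":0,"dy":0,"dz":0,"twist":13},{"dx":0,"dy":0,"dz":0,"twist":20},{"dx":0,"dy":0,"dz":0,"twist":20}]'
python3 - <<'E'
from h import *
go([.502,.027,.107],80);print(ctrl.get_state()['wrist_torque'])
E
```

```text
time: 4.3
eef_pos: [0.5025, 0.0259, 0.1095]
tcp_rot: [0.088, 0.996, -0.002, 0.001]
contact_force: [-3.5, -2.5, 7.2]
opening: 0.489
finger_force: 49.6
time: 4.8
eef_pos: [0.5028, 0.0267, 0.1095]
tcp_rot: [0.261, 0.965, -0.0, 0.001]
contact_force: [-2.2, 0.1, 6.8]
opening: 0.491
finger_force: 49.8
dx dy dz cm [ 0.08 -0.02  0.25] twist -20.2 yaw 59.8 q6 -68.2 tilt [ 0.0019 -0.0014 -1.    ]
[-0.27707724  0.52868621  0.0006938 ]
```

```bash
python3 -m pendant '[{"dx":0,"dy":0,"dz":-0.1,"twist":9},{"dx":0,"dy":0,"dz":-0.1,"twist":18},{"dx":0,"dy":0,"dz":-0.1,"twist":27},{"dx":0,"dy":0,"dz":-0.1,"twist":36},{"dx":0,"dy":0,"dz":-0.1,"twist":45},{"dx":0,"dy":0,"dz":-0.1,"twist":54},{"dx":0,"dy":0,"dz":-0.1,"twist":63},{"dx":0,"dy":0,"dz":-0.1,"twist":70},{"dx":0,"dy":0,"dz":-0.1,"twist":70}]'
python3 - <<'E'
from h import *
go([.502,.027,.107],80)
c=cam('wrist');save(c,'w3.png')
E
```

```text
time: 5.92
eef_pos: [0.5054, 0.0281, 0.1096]
tcp_rot: [0.768, 0.641, 0.005, 0.002]
contact_force: [11.2, 4.2, -5.8]
opening: 0.491
finger_force: 51.3
dx dy dz cm [-0.17 -0.31  0.26] twist -90.3 yaw -10.3 q6 1.8 tilt [ 0.0101  0.0024 -0.9999]
```

View pics/w3.png

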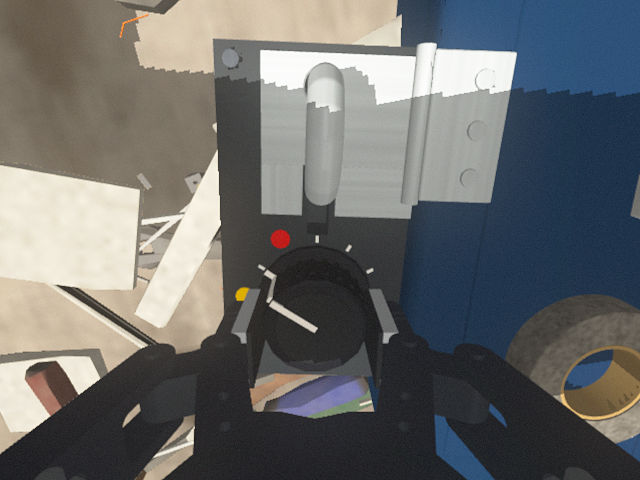

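The wrist view shows the skirt mark at (270,275), just past the 30° tick between yellow (243,295) and red (281,239), with no slip in the grip. That leaves about 25° to red. I also ease the side load by 2 mm.

```bash
python3 -m pendant '[{"dx":0,"dy":0.2,"dz":0.0,"twist":7},{"dx":0,"dy":0.2,"dz":0,"twist":14},{"dx":0,"dy":0.2,"dz":0,"twist":20},{"dx":0,"dy":0.2,"dz":0,"twist":25},{"dx":0,"dy":0.2,"dz":0,"twist":25},{"dx":0,"dy":0.2,"dz":0,"twist":25}]'
python3 - <<'E'
from h import *
go([.502,.027,.107],80)
c=cam('wrist');cv2.imwrite('pics/w4.png',cv2.resize(c['img'][180:400,180:460,::-1],(700,550)))
E
```

```text
time: 6.72
eef_pos: [0.5066, 0.0277, 0.1096]
tcp_rot: [0.888, 0.459, 0.004, 0.001]
contact_force: [7.3, 3.8, -3.3]
opening: 0.493
finger_force: 51.4
dx dy dz cm [-0.32 -0.34  0.26] twist -115.3 yaw -35.3 q6 26.7 tilt [ 0.0078  0.0025 -1.    ]
```

View pics/w4.png

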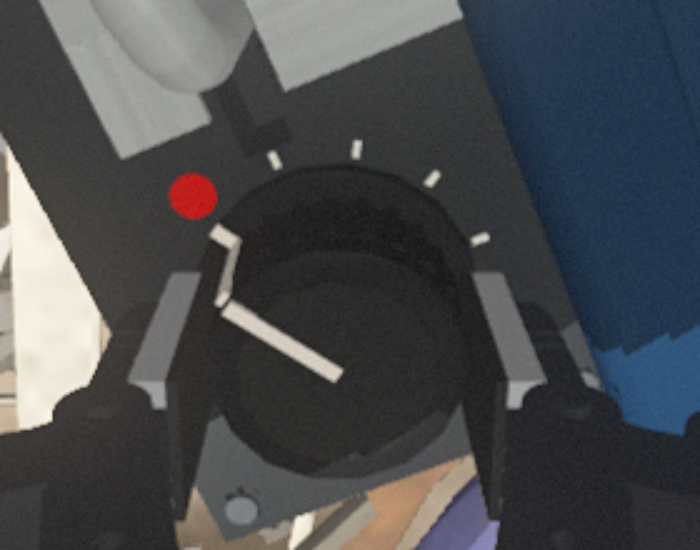

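The crop shows the skirt mark at (226,237) close to the red dot at (193,196). I'll compute the angle exactly, fitting the tick circle to get the centre.

```bash
cat > ang.py <<'E'
from h import *
from scipy.optimize import least_squares
def f(c,ticks,marks,red):
    g=lambda p,z:ray(c,p[0]/2.5+180,p[1]/2.5+180,z)[:2]
    T=np.array([g(p,.0955) for p in ticks]);r=g(red,.0955)
    s=least_squares(lambda x:np.hypot(*(T-x[:2]).T)-x[2],[.504,.027,.031]).x
    print('tick circle',s,'red r',np.hypot(*(r-s[:2])))
    a=lambda p:np.degrees(np.arctan2(*(p-s[:2])[::-1]))
    print('ticks',[round(a(t),1) for t in T],'red',a(r),'marks',[(round(a(g(p,z)),1),np.hypot(*(g(p,z)-s[:2])).round(4)) for p,z in marks])
E
python3 - <<'E'
from ang import *
f(cam('wrist'),[(275,160),(356,149),(432,178),(480,239),],[((217,232),.1),((238,243),.1),((227,308),.124),((340,377),.124)],(193,196))
E
```

```text
tick circle [0.50371191 0.02628372 0.02940316] red r 0.033554306496521955
ticks [np.float64(77.6), np.float64(47.9), np.float64(17.9), np.float64(-12.6)] red 107.97691278663095 marks [(np.float64(111.1), np.float64(0.0265)), (np.float64(110.4), np.float64(0.0221)), (np.float64(112.0), np.float64(0.021)), (np.float64(-109.6), np.float64(0.0011))]
```

The mark is about 3° short of red. I add 3°, then turn back 60°.

```bash
python3 -m pendant '[{"dx":0,"dy":0,"dz":0,"twist":3},{"dx":0,"dy":0,"dz":0,"twist":3},{"dx":0,"dy":0,"dz":0,"twist":3}]' && python3 -m pendant '[{"dx":0,"dy":0,"dz":0,"twist":-8},{"dx":0,"dy":0,"dz":0,"twist":-16},{"dx":0,"dy":0,"dz":0,"twist":-24},{"dx":0,"dy":0,"dz":0,"twist":-32},{"dx":0,"dy":0,"dz":0,"twist":-40},{"dx":0,"dy":0,"dz":0,"twist":-48},{"dx":0,"dy":0,"dz":0,"twist":-55},{"dx":0,"dy":0,"dz":0,"twist":-60},{"dx":0,"dy":0,"dz":0,"twist":-60},{"dx":0,"dy":0,"dz":0,"twist":-60}]'
python3 - <<'E'
from h import *
go([.502,.027,.107],80)
c=cam('wrist');cv2.imwrite('pics/w5.png',cv2.resize(c['img'][180:400,180:460,::-1],(700,550)))
E
```

```text
time: 7.2
eef_pos: [0.5067, 0.0276, 0.1096]
tcp_rot: [0.9, 0.436, 0.004, 0.001]
contact_force: [7.2, 3.5, -3.7]
opening: 0.492
finger_force: 51.4
time: 8.45
eef_pos: [0.5041, 0.0278, 0.1095]
tcp_rot: [0.562, 0.827, 0.001, -0.0]
contact_force: [-2.2, 5.7, 6.5]
opening: 0.495
finger_force: 52.1
dx dy dz cm [-0.   -0.22  0.25] twist -58.3 yaw 21.7 q6 -30.2 tilt [ 4.0e-04  2.2e-03 -1.0e+00]
```

View pics/w5.png

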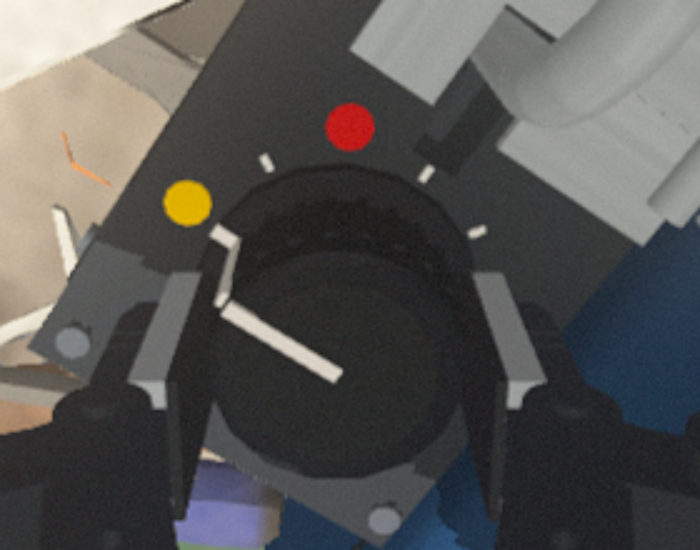

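The mark at (215,232) points at the yellow dot at (187,203), to within about 2°. I release, lift straight up and re-measure the dial and shackle.

```bash
python3 -m pendant '[{"dx":0,"dy":0,"dz":0,"twist":0},{"dx":0,"dy":0,"dz":0,"twist":0},{"dx":0,"dy":0,"dz":0,"twist":0}]' 62 && python3 -m pendant '[{"dx":0,"dy":0,"dz":-2,"twist":0},{"dx":0,"dy":0,"dz":-5,"twist":0},{"dx":0,"dy":0,"dz":-9,"twist":0},{"dx":1,"dy":0,"dz":-13,"twist":8},{"dx":3,"dy":0,"dz":-15,"twist":16},{"dx":5,"dy":0,"dz":-15,"twist":24},{"dx":6,"dy":0,"dz":-15,"twist":34},{"dx":6,"dy":0,"dz":-15,"twist":34},{"dx":6,"dy":0,"dz":-15,"twist":34}]'
python3 - <<'E'
from h import *
c=cam('wrist');save(c,'w6.png')
go([.517,.099,.2],-12.56)
im=c['img'];P=cloud(c)
h=cv2.cvtColor(im,cv2.COLOR_RGB2HSV).astype(int)
for nm,mm in(('red',((h[:,:,0]<8)|(h[:,:,0]>172))&(h[:,:,1]>170)&(h[:,:,2]>90)),('yel',(h[:,:,0]>20)&(h[:,:,0]<35)&(h[:,:,1]>170)&(h[:,:,2]>90))):
    n,l,st,ce=cv2.connectedComponentsWithStats(mm.astype(np.uint8))
    for k in range(1,n):
        if st[k,4]>30:print(nm,st[k],ce[k],ray(c,*ce[k],.0955))
D=np.hypot(P[...,0]-.504,P[...,1]-.027)
m=(P[...,2]>.120)&(P[...,2]<.129)&(D<.035)
q=P[m][:,:2].astype(np.float32);print('dial top',len(q),cv2.minEnclosingCircle(q),q.mean(0),np.median(P[m][:,2]))
m=(P[...,2]>.118)&(P[...,2]<.15)&(np.hypot(P[...,0]-.519,P[...,1]-.1)<.04)
q=P[m];print('shackle',len(q),q.mean(0),q[:,2].max(),cv2.minAreaRect(q[:,:2].astype(np.float32)*1000))
w=((h[:,:,1]<60)&(h[:,:,2]>150)&(D<.0205)&(P[...,2]>.117)).astype(np.uint8)
n,l,st,ce=cv2.connectedComponentsWithStats(w);i=1+np.argmax(st[1:,4]);print('line',st[i],ce[i])
v,u=np.nonzero(l==i);q=np.array([ray(c,a,b,.124) for a,b in zip(u,v)])
d=np.linalg.svd(q[:,:2]-q[:,:2].mean(0))[2][0];e=q[:,:2].mean(0)-np.array([.504,.027]);d=d*np.sign(d@e)
print('line yaw',np.degrees(np.arctan2(d[1],d[0])))
E
```

```text
time: 8.88
eef_pos: [0.5038, 0.0265, 0.1082]
tcp_rot: [0.561, 0.828, -0.0, 0.0]
contact_force: [1.0, 0.2, 0.5]
opening: 0.621
finger_force: 0.0
time: 10.0
eef_pos: [0.4816, 0.0821, 0.2582]
tcp_rot: [0.778, 0.629, -0.0, 0.0]
contact_force: [1.0, -0.3, -0.7]
opening: 0.618
finger_force: 0.0
dx dy dz cm [2.4  3.1  5.82] twist 0.4 yaw -12.1 q6 9.9 tilt [-1.e-04 -3.e-04 -1.e+00]
red [330 238  10   9  68] [334.80882353 242.        ] [0.49370647 0.05832863 0.0955    ]
yel [311 268  10   9  75] [315.65333333 272.05333333] [0.47093284 0.03361654 0.0955    ]
dial top 1944 ((0.5038430690765381, 0.027420485392212868), 0.022510867565870285) [0.5037455  0.02844792] 0.12508600220940355
shackle 945 [0.51978058 0.10253381 0.13615878] 0.14397176810286594 ((519.9476928710938, 99.81185150146484), (48.027984619140625, 11.974946975708008), 77.64330291748047)
line [332 284  25   4 100] [344.  285.5]
line yaw 167.89215412000527
```

View pics/w6.png

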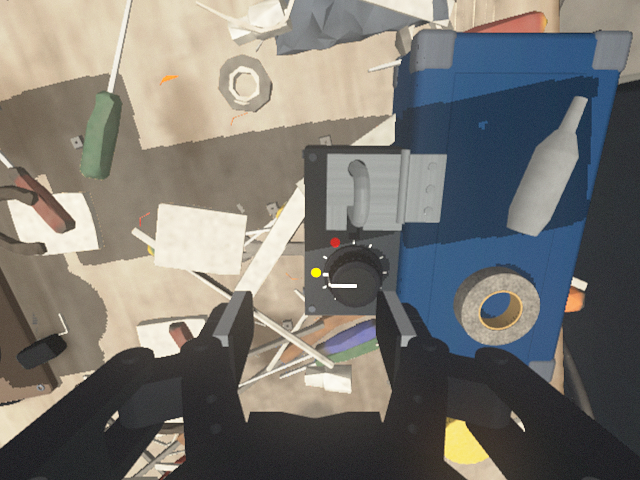

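The white line's yaw is 167.9°, against 167.4° for yellow, so the dial is set. The shackle bow is at (358,193) px, which gives (0.520, 0.100) and lies along the chest's y. I grip it across the bar.

```bash
python3 -m pendant '[{"dx":2.5,"dy":3.4,"dz":0,"twist":0},{"dx":2.5,"dy":3.4,"dz":4,"twist":0},{"dx":2.5,"dy":3.4,"dz":8,"twist":0},{"dx":2.5,"dy":3.4,"dz":11,"twist":0},{"dx":2.5,"dy":3.4,"dz":13,"twist":0},{"dx":2.5,"dy":3.4,"dz":14.2,"twist":0},{"dx":2.5,"dy":3.4,"dz":14.2,"twist":0}]' 45 && python3 -m pendant '[{"dx":0,"dy":0,"dz":0,"twist":0},{"dx":0,"dy":0,"dz":0,"twist":0},{"dx":0,"dy":0,"dz":0,"twist":0},{"dx":0,"dy":0,"dz":0,"twist":0},{"dx":0,"dy":0,"dz":0,"twist":0}]' 0 60
```

```text
time: 10.92
eef_pos: [0.5197, 0.0995, 0.1156]
tcp_rot: [0.778, 0.628, -0.001, -0.001]
contact_force: [-0.1, 0.9, 0.4]
opening: 0.448
finger_force: 0.0
time: 11.55
eef_pos: [0.5211, 0.0999, 0.1177]
tcp_rot: [0.778, 0.628, 0.001, 0.001]
contact_force: [1.2, 1.2, 5.7]
opening: 0.12
finger_force: 59.0
```

```bash
python3 -m pendant '[{"dx":0,"dy":0,"dz":-0.4,"twist":0},{"dx":0,"dy":0,"dz":-0.8,"twist":0},{"dx":0,"dy":0,"dz":-1.2,"twist":0},{"dx":0,"dy":0,"dz":-1.6,"twist":0},{"dx":0,"dy":0,"dz":-2.0,"twist":0},{"dx":0,"dy":0,"dz":-2.0,"twist":0}]'
```

```text
time: 12.3
eef_pos: [0.5199, 0.0997, 0.1367]
tcp_rot: [0.778, 0.628, -0.0, -0.0]
contact_force: [1.7, -0.7, -2.2]
opening: 0.119
finger_force: 58.6
```

It came up 20 mm carrying only its own weight, so it's unlocked. I continue to 10 cm.

```bash
python3 -m pendant '[{"dx":0,"dy":0,"dz":-1.0,"twist":0},{"dx":0,"dy":0,"dz":-2,"twist":0},{"dx":0,"dy":0,"dz":-3,"twist":0},{"dx":0,"dy":0,"dz":-4,"twist":0},{"dx":0,"dy":0,"dz":-5.2,"twist":0},{"dx":0,"dy":0,"dz":-6.4,"twist":0},{"dx":0,"dy":0,"dz":-7.5,"twist":0},{"dx":0,"dy":0,"dz":-8.2,"twist":0},{"dx":0,"dy":0,"dz":-8.2,"twist":0},{"dx":0,"dy":0,"dz":-8.2,"twist":0}]'
python3 - <<'E'
from h import *
a=cam('wrist')['img'];b=cam('side')['img']
cv2.imwrite('pics/end.png',cv2.resize(np.hstack([a,b])[:,:,::-1],(800,300),interpolation=cv2.INTER_AREA))
E
```

```text
time: 13.55
eef_pos: [0.5197, 0.0997, 0.2178]
tcp_rot: [0.778, 0.628, -0.0, -0.0]
contact_force: [-0.2, -0.2, -3.1]
opening: 0.115
finger_force: 58.6
```

View pics/end.png

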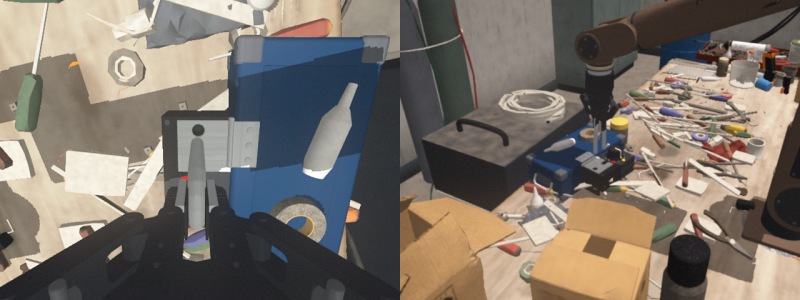

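The wrist view shows the shackle held at (198,170) above the empty hole at (198,128). The tape and tube are where they were, and the side view shows the shackle upright with its legs down. I hand the job in.

```bash
python3 -c "
from plant import ctrl
print(ctrl.sign_off())"
```

```text
the job is handed in; nothing more can be done
None
```

The job is handed in: the dial was turned to red and back to yellow, and the gripper holds the shackle legs down about 10 cm above its seated height. The tape and tube look unmoved in the last picture; I did not check the jar and bottle closely.

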